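# Test the stop button, then hold a glass blank on the grinder drum

### The arm

A 6-joint arm with a two-finger parallel gripper is mounted at the origin on a cart in front of the work surface, level with it; the furniture and walls round the work are solid. World frame = base frame: x ahead of the robot, y to its left, z up, the work surface at z = 0. Lengths are in mm, angles in rad, forces in N, time in s.
With the tool pointing down it reaches from about 350 to 775 mm from the base axis. Payload 7.3 kg.
Tool frame: the origin (TCP) lies at the very end of the fingers, on their centre line; the grasp point (between the pads) lies 19 mm behind it; z points along the fingers, y is the line along which they close (so a half turn about z gives the same grasp; the last joint's range is limited). The gripper opens to 92 mm and grips with 3 to 60 N. Pads are 19 mm wide; open, the fingers measure 130 mm over their backs; the gripper's body (75 mm by 190 mm) begins 47 mm behind the grasp point.
Start: joints at [-0.146, 0.342, 1.524, -0, 1.275, -0.146], TCP at [525.019, 0.019, 226.741] pointing down, gripper open.
Joint ranges: [-2.53, 2.53], [-0.77, 2.02], [0.04, 2.7], [-1, 4.14], [0.28, 2.66], [-3.11, 3.11]. Speed limits (rad/s): [2.57, 2.57, 3.14, 3.14, 3.14, 3.14].

### API

Orientations are given as [roll, pitch, yaw] about the fixed x, y, z axes, in that order (R = Rz(yaw) Ry(pitch) Rx(roll)).
In Python, from plant import bot gives the robot as it stands.
- The arm moves only by the tool apply_moves, never from a script. Its argument "motion" is text: rows parted by semicolons, each of 4 numbers parted by spaces: the shift along the tool's x, y, z in m, then the turn about the tool's z in degrees. A call has 1 to 8 rows; each row shifts and turns the commanded pose from where the row before left it, along the tool's axes as they then stand; what a row does not reach is not made up. A row lasts 1/8 s, in which the tool goes at most 62.5 mm and 10.7 degrees, less where a joint would pass 70% of its speed; a pose out of reach is approached as far as the arm can. A call with a gripper value outside its range is refused whole. "fingers" is the opening, from -1 (shut) to 1 (fully open), set as the call begins (left out, the last holds). The fingers move at their own pace and stop on an object; the grip force is fixed at half the most. Time passes only in rows, so rows that do not move let the fingers close. It gives the time, the measured TCP pose, the force, the opening and the grip force at its end, in the units of the state.
- bot.get_obs(): the state, without advancing time (a new reading comes with each control period).
- bot.capture(name): name is "scene" or "top"; returns a dict with "img" (480x640x3 uint8, blue, green, red), "range_z" (480x640 float32, mm along the optical axis (not along the pixel's ray), 0 where there is no reading), "fx", "fy", "cx", "cy" (pixels), "world_from_camera" (4x4, takes a point from camera to world coordinates). Camera axes: x right, y down, z forward; pixel columns grow to the right and rows downward; lengths in mm; the calibration is good to about 2 mm. A picture is of the moment at which its call begins.
- bot.close_job(): hands the job in; it is judged then, once.
Trained networks look in a picture, given as the dict that the camera call returned (one of the last four; its "shot" number tells which), for a name from the list of things; names that differ only in an ending like _2 or _b are one class to them, and where a whole thing is asked for, a point or a joint stands for the part that bears it (a point fixed in the world has none). Each returns a list of dicts, best first, with "p" (0 to 1); they miss things now and then, are a little off and sometimes report something else, mostly with a low value. They report only what shows in the picture. A call takes as long as a camera call.
- bot.cut_out(picture, thing): "pixels" (480x640 bool, what is visible of it) and "point" ([column, row] in pixels, amid what is visible of it).
The state is a dict: "time": time; "joint_positions": joint angles; "dq": joint speeds; "tau": joint torques, N m; "tool_pos": TCP position; "tcp_rot": TCP orientation; "contact_force": force on the tool from outside, world axes, zero at the start; "moment": the same for the moment, N m; "grip_width": finger opening in mm; "finger_force": force on a finger pad.
Only numpy, scipy, OpenCV 4.12 (cv2) and the standard library are available. Lean on these libraries where they do the work, as an engineer would, in place of code of your own. Each camera call takes 0.05 s, during which the arm holds its last target. There are 200 camera calls.

### The job

Before grinding, test the emergency stop of the edge grinder: push the mushroom button down until it latches and let go, then turn its head clockwise until it is released and let it spring up again. Then take the tall square-cornered glass blank out of the wooden rack and lower it upright through the slot in the guard until its lower edge pushes the sprung drum down a little, without pushing the drum to its stop; finish while still holding the blank there, pressed on the drum, and leave the two finished pieces in the rack and the things lying about alone.

Things in the scene. Friction and masses are not known exactly. Their poses are not given: they have to be found in the camera images.
- stop_top (a point): Centre of the top face of the mushroom stop button: a round red head 40 mm across, rim 12 mm high, its top 32 mm and its underside 16 mm above the black switch pod (80 x 84 mm, at the right end of the grinder, top 85 mm above the worktop) while the button is up. Below the head are a 20 mm stem and a 4 mm high, 34 mm wide collar on the pod. The point moves with the button; z up, about 118 mm above the worktop when up
- estop (a joint): Travel of the mushroom button, m: 0 up, grows downward, stop at 0.0093. Pressed straight down past 0.0075 (about 2 N) it latches and stays at about 0.0073 when let go; once unlatched its spring pushes it up to 0 as soon as nothing holds it
- estop_head (a joint): Turn of the mushroom head, rad: 0 at rest, grows clockwise seen from above, stop at 0.9, returned by a weak spring (under 0.1 N m). About 0.45 rad and more frees the latch; the button pops up when the fingers then let go (or slips up in them)
- grinder: Fixed bench edge grinder, grey base 180 x 320 mm and 48 mm high, with an aluminium guard box over the drum (116 x 136 mm, flat top 122 mm above the worktop, clear window in front), a motor to the left of it (top at 133 mm) and the switch pod to the right. Origin: on the worktop below the centre of the slot. x from front to back, y along the slot towards the motor, z up
- slot (a point): Centre of the slot's mouth in the top face of the guard, 122 mm above the worktop; axes as the grinder. The slot goes straight down through the 8 mm top plate; it is 52 mm along y and 10 mm along x (2 mm more than the blank in both), with a 2 mm chamfer at the mouth
- drum (a joint): How far the sprung drum is pushed down, m: 0 untouched, stop at 0.012. It takes about 2.5 N to start it and 0.7 N more for each mm
- drum_top (a point): Top line of the drum, below the slot's centre, 24 mm below the slot's mouth while untouched; moves down with the drum
- roll: The steel drum under the slot, 48 mm across and 78 mm long, axis along the slot; it turns freely on its sprung carriage
- rack: Fixed wooden block 76 x 200 x 30 mm with three grooves, 70 mm apart along its y, each 53 x 11 mm and 20 mm deep; a piece of glass stands in each. Origin: centre of the underside; z up
- blank: The blank: white opal glass plate 50 mm wide (x), 8 mm thick (y), 90 mm tall (z), square corners, 90 g, standing on edge in any one of the rack's grooves, 70 mm of it above the rack. Origin: middle of its lower edge; z up to its upper edge
- blank_edge (a point): Middle of the blank's lower edge (same point as the blank's origin)
- finished0: Finished piece, same glass, 50 x 8 mm and only 62 mm tall with rounded upper corners, standing in the rack; origin and axes as the blank. Leave it
- finished1: The other finished piece, same as finished0. Leave it
- frit_jar: Jar with screw lid, 44 mm across, 52 mm high, at the front of the worktop; bystander. Origin: centre of its underside
- pliers: Running pliers 180 mm long with blue handles, lying to the right of the grinder; bystander. Origin: underside, about mid-length
- cutter: Glass cutter 145 mm long, wooden handle, lying in front of the grinder; bystander. Origin: underside, about mid-length

How it is judged (in metres and radians):
On the way, in this order (a step that is already met when the one before it is completed fails the run):
1. the stop button is latched down and let go (value of joint estop above 0.006 m and contact force between the fingers and grinder below 0.1 N), for 0.2 s.
2. the head has been turned and let go, and the button is up again (value of joint estop below 0.0015 m and contact force between the fingers and grinder below 0.1 N), for 0.2 s.
3. the blank is lifted clear of the rack in the fingers (height (world z) of blank_edge above 0.032 m and contact force between the fingers and blank above 2 N), for 0.1 s.
At the end, for the whole second after the job is handed in: The blank is held in the fingers, upright (within 0.15 rad), through the slot: its lower edge at least 23.5 mm below the slot's mouth and within 5 mm of its centre, pressing on the drum with over 1.5 N, the drum pushed down by 1 to 11.3 mm of its 12 mm; blank at rest; stop button up (z of blank_edge in the frame of slot below -0.0235 m and x of blank_edge in the frame of slot between -0.005 and 0.005 m and y of blank_edge in the frame of slot between -0.005 and 0.005 m and angle between blank's own z axis and vertical below 0.15 rad and value of joint drum between 0.001 and 0.0113 m and contact force between blank and roll above 1.5 N and contact force between the fingers and blank above 2 N and linear speed of blank below 0.02 m/s and value of joint estop below 0.0015 m); the arm keeps its last pose, push and grip.
It fails at once if the glass is rammed on the drum (over 25 N) (contact force between blank and roll above 25 N).
It fails at once if a finished piece is disturbed (distance of any of finished0, finished1 from where it was at the start of the episode above 0.015 m).
It fails at once if a bystander is disturbed (distance of any of frit_jar, pliers, cutter from where it was at the start of the episode above 0.03 m).
It also fails if it takes over 64 s, if anything falls off the work surface, if the arm or the gripper's body presses on something with over 40 N, if the wrist force passes 120 N, or if a joint passes its speed limit or range.

## Working session

There is one attempt and no reset: what is moved stays moved. The work goes in short steps, Python scripts to look and compute and a tool call to move; the robot and the scene stay as the last step left them, time stands still between calls to the robot, and variables do not carry over. Pictures are saved under pics/ and viewed, at most 10 in all, crops included, and the job is handed in when it is done.

Besides the shell and the picture viewer there is one more tool, called after "Emit:" by a JSON object that holds its "name" and its "arguments", one argument or row to a line. apply_moves: Moves the arm, as the interface text tells. Its arguments: {"type":"object","properties":{"motion":{"type":"string"},"fingers":{"type":"number"}},"required":["motion"]}

```bash
mkdir -p pics; ls
cat > h.py <<'E'
import numpy as np, cv2
from plant import bot
def world(d, mask):
    v,u=np.nonzero(mask & (d["range_z"]>0)); z=d["range_z"][v,u]
    p=np.c_[(u-d["cx"])*z/d["fx"],(v-d["cy"])*z/d["fy"],z,np.ones(len(z))]
    return (p@np.array(d["world_from_camera"]).T)[:,:3]
E
python3 - <<'E'
from h import *
o=bot.get_obs(); print(o["time"],o["tool_pos"],o["tcp_rot"],o["contact_force"],o["grip_width"])
for n in ("top","scene"):
    d=bot.capture(n); cv2.imwrite(f"pics/{n}0.png",d["img"]); np.save(f"/tmp/{n}0.npy",d,allow_pickle=True)
    print(n,d["fx"],np.round(d["world_from_camera"],3).tolist())
    for t in ("stop_top","grinder","rack","blank","finished0","frit_jar","pliers","cutter"):
        for r in bot.cut_out(d,t)[:3]:
            P=world(d,r["pixels"])
            if len(P): print(t,round(r["p"],2),r["point"],len(P),"med",np.median(P,0).round(1),"lo",np.percentile(P,2,0).round(0),"hi",np.percentile(P,98,0).round(0))
E
```

```text
pics
0.0 [5.24601676e+02 7.45764810e-02 2.26041416e+02] [-3.14007081e+00 -1.99438765e-04  1.57080086e+00] [ 0.1294199  -0.03092662 -0.84095013] 91.56953522553184
top 463.79515079389563 [[0.0, -0.988, 0.155, 334.989], [-1.0, -0.0, 0.001, -42.04], [-0.001, -0.155, -0.988, 1241.667], [0.0, 0.0, 0.0, 1.0]]
stop_top 0.76 [416.7, 207.8] 236 med [ 579.5 -278.4  114.7] lo [ 562. -302.   84.] hi [ 599. -261.  120.]
grinder 0.93 [377.9, 210.8] 6361 med [ 573.7 -186.6   87.1] lo [ 495. -311.   42.] hi [690. -68. 126.]
rack 0.9 [200.0, 248.5] 1660 med [491.4 274.9  29.5] lo [439. 196.  11.] hi [542. 373.  35.]
blank 0.6 [161.7, 247.0] 249 med [475.  357.3  75.7] lo [451. 351.  26.] hi [499. 367. 103.]
finished0 0.55 [219.2, 238.1] 143 med [509.5 221.7  59.7] lo [485. 216.  23.] hi [532. 237.  74.]
finished0 0.49 [189.8, 247.3] 133 med [491.2 289.7  63.1] lo [468. 283.  27.] hi [514. 298.  75.]
pliers 0.95 [466.7, 209.8] 595 med [ 579.4 -437.5    8.4] lo [ 516. -521.   -2.] hi [ 615. -367.   14.]
pliers 0.72 [377.0, 210.8] 6538 med [ 572.3 -186.2   86.1] lo [ 494. -313.   34.] hi [691. -67. 126.]
[... 630 characters left out ...]
53.   9. 129.]
blank 0.73 [165.9, 361.2] 490 med [470.1 361.5  68.4] lo [450. 341.  26.] hi [498. 369. 101.]
blank 0.45 [308.4, 308.6] 502 med [406.1  46.6  43.6] lo [393.  23.   1.] hi [433.  61.  55.]
finished0 0.84 [214.0, 322.8] 302 med [504.4 225.6  51.9] lo [482. 203.  26.] hi [531. 233.  73.]
finished0 0.57 [191.1, 343.7] 282 med [486.  293.7  55. ] lo [466. 284.  28.] hi [512. 301.  73.]
frit_jar 0.61 [306.4, 306.1] 505 med [406.1  46.4  43.8] lo [393.  23.   1.] hi [432.  61.  55.]
frit_jar 0.49 [296.2, 247.8] 3557 med [548.3 -37.4  49. ] lo [ 476. -114.   13.] hi [653.  10. 131.]
pliers 0.96 [407.9, 197.8] 503 med [ 565.  -453.     6.6] lo [ 512. -519.   -4.] hi [ 601. -383.   14.]
```

Run:
```python
from h import *
a=np.load("/tmp/top0.npy",allow_pickle=True).item(); b=np.load("/tmp/scene0.npy",allow_pickle=True).item()
A=cv2.resize(a["img"][150:290,130:500],None,fx=2.1,fy=2.1,interpolation=cv2.INTER_CUBIC)
B=cv2.resize(b["img"][140:420,100:480],None,fx=2.05,fy=2.05,interpolation=cv2.INTER_CUBIC)
w=max(A.shape[1],B.shape[1]); C=np.zeros((A.shape[0],w,3),np.uint8);C[:,:A.shape[1]]=A
cv2.imwrite("pics/a.png",C);cv2.imwrite("pics/b.png",B)
# top-face fits
P=world(a,np.ones((480,640),bool))
def rect(m,name):
    Q=P[m]; r=cv2.minAreaRect(Q[:,:2].astype(np.float32)); print(name,len(Q),np.round(r[0],1),np.round(r[1],1),round(r[2],2),"z",np.median(Q[:,2]).round(1))
z=P[:,2];x=P[:,0];y=P[:,1]
rect((abs(z-30)<4)&(x>420)&(x<560)&(y>180)&(y<400),"rack")
rect((abs(z-122)<4)&(x>500)&(x<680)&(y>-250)&(y<-140),"guard")
rect((abs(z-118)<5)&(x>540)&(x<620)&(y>-310)&(y<-250),"button")
rect((abs(z-85)<4)&(x>500)&(x<660)&(y>-340)&(y<-230),"pod")
rect((abs(z-48)<4)&(x>460)&(x<700)&(y>-350)&(y<0),"base")
rect((z>93)&(z<110)&(x>430)&(x<520)&(y>330)&(y<400),"blanktop")
```

```text
rack 1544 [492.3 292.3] [ 77.8 200.7] 13.3 z 29.8
guard 1541 [ 596.8 -180.9] [116.8 103.7] 11.28 z 121.6
button 160 [ 579.9 -278.2] [36.8 36. ] 75.5 z 116.2
pod 665 [ 580.5 -279.2] [83.8 80.6] 11.04 z 84.4
base 1954 [ 595.8 -177.4] [179.4 282.2] 11.29 z 47.6
blanktop 77 [476.9 360.1] [49.5 10.1] 17.29 z 99.3
```

View pics/a.png

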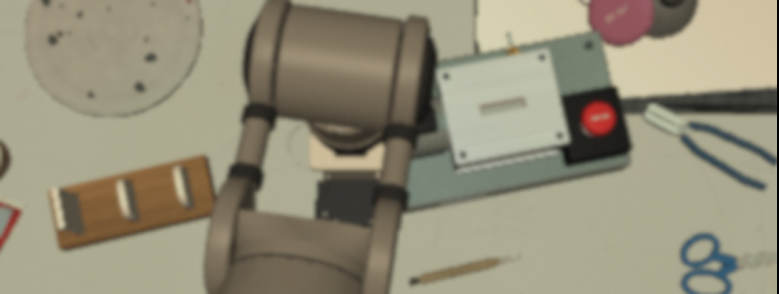

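View pics/b.png

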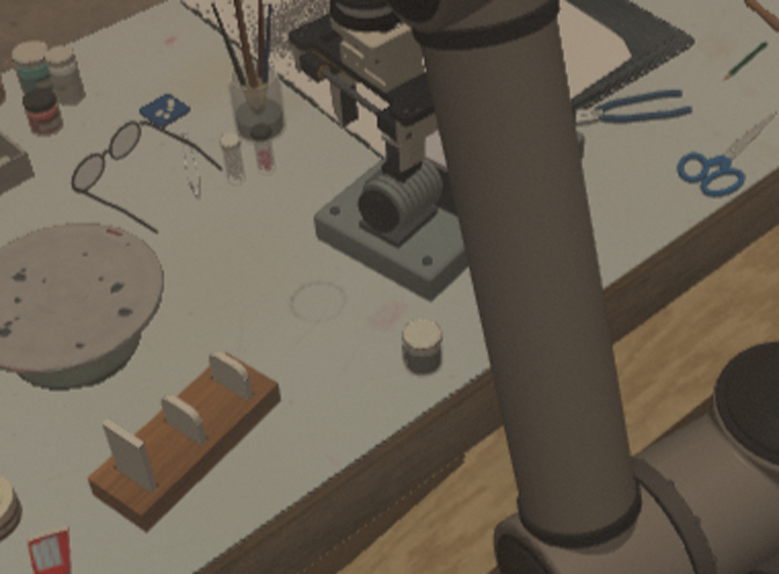

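The overhead view shows the slot at about crop (503,106), the red button at (598,118), and the rack at the left with the tall blank in its leftmost groove (65,212). The scene view confirms the tall square blank at (130,455), with the arm partly hiding the grinder. I'll refine the slot and button positions, then move.

```bash
cat >> h.py <<'E'
def plane_xy(d,uv,z):
    T=np.array(d["world_from_camera"]); uv=np.atleast_2d(uv).astype(float)
    r=np.c_[(uv[:,0]-d["cx"])/d["fx"],(uv[:,1]-d["cy"])/d["fy"],np.ones(len(uv))]@T[:3,:3].T
    return (T[:3,3]+r*((z-T[2,3])/r[:,2])[:,None])[:,:2]
def slot(d,u0=369.5,v0=200.5,w=16,h=10,z=122):
    g=cv2.cvtColor(d["img"],cv2.COLOR_BGR2GRAY).astype(float)
    u0,v0=int(round(u0)),int(round(v0)); s=g[v0-h:v0+h+1,u0-w:u0+w+1]; m=np.median(s)
    W=np.clip(m-8-s,0,None); v,u=np.mgrid[v0-h:v0+h+1,u0-w:u0+w+1]
    p=plane_xy(d,np.c_[u[W>0],v[W>0]],z); wt=W[W>0]; c=np.average(p,axis=0,weights=wt)
    C=np.cov((p-c).T,aweights=wt); e,V=np.linalg.eigh(C); a=V[:,1]*np.sign(V[1,1])
    return c,np.degrees(np.arctan2(-a[0],a[1])),np.sqrt(12*e)
def red(d,z=117):
    b=d["img"].astype(int); m=((b[...,2]-np.maximum(b[...,0],b[...,1]))>60).astype(np.uint8)
    n,l,s,c=cv2.connectedComponentsWithStats(m); return [(s[i,4],c[i].round(1),plane_xy(d,c[i],z)[0].round(1)) for i in range(1,n) if s[i,4]>60]
E
python3 - <<'E'
from h import *
a=np.load("/tmp/top0.npy",allow_pickle=True).item(); b=np.load("/tmp/scene0.npy",allow_pickle=True).item()
print(slot(a)); print(red(a))
P=world(b,np.ones((480,640),bool)); x,y,z=P.T
Q=P[(abs(z-30)<4)&(x>420)&(x<560)&(y>180)&(y<400)]; print(cv2.minAreaRect(Q[:,:2].astype(np.float32)))
Q=P[(z>92)&(z<110)&(x>430)&(x<520)&(y>330)&(y<400)]; print(len(Q),cv2.minAreaRect(Q[:,:2].astype(np.float32)))
E
```

```text
(array([ 595.00684334, -164.62704232]), np.float64(10.644347548620884), array([12.83335224, 54.28965656]))
[(np.int32(211), array([414.6, 205.8]), array([ 580.6, -277.7])), (np.int32(257), array([122.6, 270.9]), array([419.4, 435.3]))]
((491.0830383300781, 291.90380859375), (81.7765121459961, 202.55535888671875), 13.186970710754395)
124 ((474.831787109375, 359.9229736328125), (52.26103591918945, 9.70991039276123), 11.47895336151123)
```

Emit:
{"name": "apply_moves", "arguments": {
  "motion": "-0.06 0.02 0 -10; -0.06 0.02 0 -10; -0.06 0.015 0 -10; -0.05 0 0 -3.7; 0 0 0 0",
  "fingers": -1
}}

```text
time: 1.52
tool_pos: [634.3, -211.9, 224.9]
tcp_rot: [-3.141, -0.001, 2.154]
contact_force: [-0.6, 0.3, -0.6]
grip_width: 46.2
finger_force: 0.0
```

Emit:
{"name": "apply_moves", "arguments": {
  "motion": "-0.013 -0.041 0 0; -0.012 -0.04 0.01 0; 0 0 0.04 0; 0 0 0.03 0; 0 0 0.01 0; 0 0 0 0;0 0 0 0"
}}

```text
time: 2.4
tool_pos: [581.1, -274.2, 138.4]
tcp_rot: [3.14, 0.002, 2.158]
contact_force: [1.1, -1.3, -0.4]
grip_width: 0.5
finger_force: 0.0
```

Run:
```python
from h import *
print(bot.get_obs()["tool_pos"],bot.get_obs()["grip_width"])
d=bot.capture("scene"); cv2.imwrite("pics/s1.png",cv2.resize(d["img"][60:360,200:600],None,fx=2,fy=2))
np.save("/tmp/scene1.npy",d,allow_pickle=True); print(red(d))
```

```text
[ 581.07823267 -274.23590705  138.36666489] 0.5096378077942512
[(np.int32(288), array([126.4, 424.8]), array([360.9, 489.5]))]
```

View pics/s1.png

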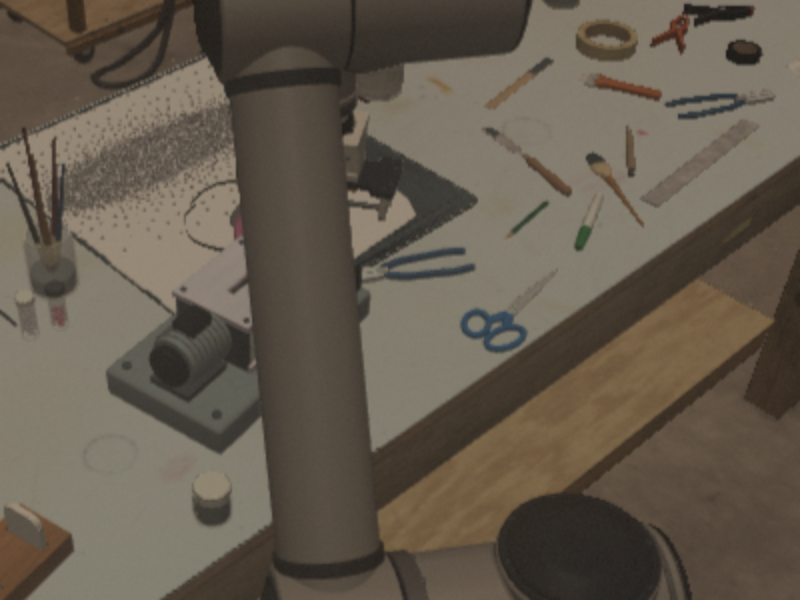

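The arm hides the button in the scene view, so I'll go by force and position.

Emit:
{"name": "apply_moves", "arguments": {
  "motion": "-0.0027 -0.0028 0.008 0; 0 0 0.008 0; 0 0 0.003 0; 0 0 0.003 0; 0 0 0.002 0; 0 0 0 0"
}}

```text
time: 3.2
tool_pos: [579.5, -278.0, 112.7]
tcp_rot: [3.141, 0.0, 2.158]
contact_force: [-0.2, 1.0, 1.1]
grip_width: 0.5
finger_force: 0.5
```

Emit:
{"name": "apply_moves", "arguments": {
  "motion": "0 0 0.0015 0; 0 0 0.0015 0; 0 0 0 0"
}}

```text
time: 3.58
tool_pos: [579.6, -278.0, 109.7]
tcp_rot: [3.141, 0.0, 2.158]
contact_force: [-0.6, -0.2, 1.4]
grip_width: 0.6
finger_force: 0.8
```

Emit:
{"name": "apply_moves", "arguments": {
  "motion": "0 0 0.001 0; 0 0 0.001 0; 0 0 0 0"
}}

```text
time: 3.95
tool_pos: [579.6, -278.0, 108.2]
tcp_rot: [3.141, 0.001, 2.158]
contact_force: [-2.1, 0.5, 4.4]
grip_width: 0.3
finger_force: 2.2
```

Emit:
{"name": "apply_moves", "arguments": {
  "motion": "0 0 0.001 0; 0 0 0 0"
}}

```text
time: 4.2
tool_pos: [579.7, -278.0, 108.0]
tcp_rot: [3.141, 0.001, 2.158]
contact_force: [-3.0, 1.1, 9.3]
grip_width: 0.4
finger_force: 4.7
```

It's at the stop, so it has latched. I'll let go and hold clear, opening the fingers to 60 mm.

Emit:
{"name": "apply_moves", "arguments": {
  "motion": "0 0 -0.006 0; 0 0 -0.02 0; 0 0 -0.012 0; 0 0 0 0; 0 0 0 0",
  "fingers": -1
}}

```text
time: 4.82
tool_pos: [579.1, -277.7, 144.0]
tcp_rot: [-3.141, -0.001, 2.158]
contact_force: [0.5, 0.4, 0.5]
grip_width: 0.6
finger_force: 0.0
```

Emit:
{"name": "apply_moves", "arguments": {
  "motion": "0 0 0 0; 0 0 0 0;0 0 0 0;0 0 0 0",
  "fingers": 0.3
}}

```text
time: 5.32
tool_pos: [579.4, -277.9, 144.7]
tcp_rot: [3.142, 0.0, 2.158]
contact_force: [-0.5, -0.6, 1.3]
grip_width: 35.6
finger_force: 0.0
```

Run:
```python
from h import *
d=bot.capture("top"); print(red(d,109))
for r in bot.cut_out(d,"stop_top")[:2]:
    P=world(d,r["pixels"]); print(r["p"],r["point"],len(P),np.percentile(P,[5,50,90],0).round(1).tolist())
cv2.imwrite("pics/t1.png",cv2.resize(d["img"][140:280,320:500],None,fx=4,fy=4))
```

```text
[(np.int32(256), array([122.6, 270.9]), array([419.9, 438.7]))]
0.74 [348.2, 278.7] 38 [[400.7, -123.1, 2.6], [406.0, -113.5, 10.5], [411.4, -105.8, 13.5]]
```

View pics/t1.png

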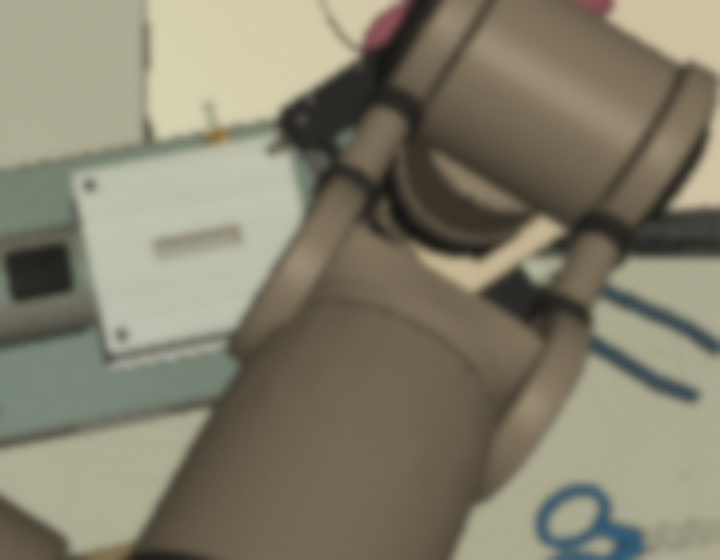

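The button is hidden under the wrist, and the slot shows clearly at crop (198,242). The press force reached the stop, so it should be latched. Next I'll go down around the head and grip it.

Emit:
{"name": "apply_moves", "arguments": {
  "motion": "0 0 0 0; 0 0 0 0; 0 0 0.015 0;0 0 0.015 0; 0 0 0.012 0; 0 0 0.008 0; 0 0 0.003 0; 0 0 0 0"
}}

```text
time: 6.42
tool_pos: [579.5, -278.0, 91.8]
tcp_rot: [3.141, 0.0, 2.158]
contact_force: [0.0, -0.1, 0.4]
grip_width: 59.3
finger_force: 0.0
```

Emit:
{"name": "apply_moves", "arguments": {
  "motion": "0 0 0 0; 0 0 0 0; 0 0 0 0;0 0 0 0",
  "fingers": -0.25
}}

```text
time: 6.92
tool_pos: [580.0, -277.8, 92.2]
tcp_rot: [3.141, 0.001, 2.158]
contact_force: [1.8, 1.2, 1.3]
grip_width: 38.6
finger_force: 30.0
```

Emit:
{"name": "apply_moves", "arguments": {
  "motion": "0 0 0 8; 0 0 0 8; 0 0 0 8; 0 0 0 8; 0 0 0 8; 0 0 0 3; 0 0 0 0"
}}

```text
time: 7.8
tool_pos: [581.6, -277.5, 92.7]
tcp_rot: [3.137, -0.0, 1.407]
contact_force: [7.6, 3.2, 2.3]
grip_width: 38.2
finger_force: 30.0
```

```bash
python3 -c "
from h import *
o=bot.get_obs();print(o['moment'],o['contact_force'],o['tool_pos'],o['tcp_rot'],o['grip_width'])"
```

```text
[ 0.50315112 -1.17457163  0.08621958] [7.62910989 3.1660161  2.29261775] [ 581.61598162 -277.48794873   92.71302639] [ 3.13666085e+00 -2.45427966e-04  1.40718373e+00] 38.21316223145588
```

Emit:
{"name": "apply_moves", "arguments": {
  "motion": "0 0 0 0; 0 0 0 0; 0 0 0 0;0 0 0 0",
  "fingers": 0.3
}}

```text
time: 8.3
tool_pos: [579.2, -278.1, 91.6]
tcp_rot: [-3.141, -0.0, 1.407]
contact_force: [-0.7, -0.4, 0.6]
grip_width: 60.0
finger_force: 0.0
```

Emit:
{"name": "apply_moves", "arguments": {
  "motion": "0 0 -0.015 0; 0 0 -0.03 0; 0 0 -0.04 0; 0 0 -0.04 0;0.06 -0.015 -0.01 0; 0.06 -0.015 0 0; 0.06 -0.015 0 0; 0.06 -0.015 0 0"
}}

```text
time: 9.3
tool_pos: [559.1, -29.8, 228.1]
tcp_rot: [3.14, -0.0, 1.407]
contact_force: [1.0, 0.7, 0.2]
grip_width: 59.5
finger_force: 0.0
```

Run:
```python
from h import *
print(bot.get_obs()["tool_pos"])
d=bot.capture("top"); print(red(d,117),slot(d))
for r in bot.cut_out(d,"stop_top")[:2]:
    P=world(d,r["pixels"]); print(r["p"],r["point"],len(P),np.percentile(P,[5,50,75,90],0).round(1).tolist())
np.save("/tmp/top2.npy",d,allow_pickle=True)
```

```text
[559.06204054 -29.76768306 228.14536798]
[(np.int32(212), array([414.6, 205.8]), array([ 580.5, -277.7])), (np.int32(260), array([122.7, 270.8]), array([419.7, 435.1]))] (array([ 595.0040215 , -164.61389533]), np.float64(10.73483886539957), array([12.82478315, 54.17777652]))
0.57 [412.7, 205.8] 213 [[563.6, -293.5, 107.9], [580.0, -276.6, 115.7], [587.9, -269.2, 117.5], [593.3, -264.0, 119.0]]
```

The button is back at its original pixel and height, so it's up. Moving to the rack.

Emit:
{"name": "apply_moves", "arguments": {
  "motion": "0.0464 -0.0182 0 0; 0.0464 -0.0182 0 0; 0.0464 -0.0182 0 0; 0.0464 -0.0182 0 0; 0.0464 -0.0182 0 0; 0.0464 -0.0182 0 0; 0.0464 -0.0182 0 0; 0.0464 -0.0182 0 0",
  "fingers": -0.04
}}

```text
time: 10.4
tool_pos: [476.3, 359.5, 227.9]
tcp_rot: [3.14, -0.001, 1.407]
contact_force: [1.4, -0.3, 0.2]
grip_width: 44.3
finger_force: 0.0
```

Emit:
{"name": "apply_moves", "arguments": {
  "motion": "0 0 0 10;0 0 0 10;0 0 0 10;0 0 0 10;0 0 0 10;0 0 0 10;0 0 0 7;0 0 0 0"
}}

```text
time: 11.4
tool_pos: [476.7, 358.1, 227.6]
tcp_rot: [-3.142, -0.001, 0.239]
contact_force: [0.5, -0.1, 0.3]
grip_width: 43.7
finger_force: 0.0
```

Run:
```python
from h import *
o=bot.get_obs(); print(o["tool_pos"],o["tcp_rot"],o["grip_width"])
d=bot.capture("top"); np.save("/tmp/top3.npy",d,allow_pickle=True); print(red(d),slot(d))
P=world(d,np.ones((480,640),bool)); x,y,z=P.T
for lo,hi in((-260,-85),(-260,-100)):
    Q=P[(abs(z-122)<3.5)&(x>510)&(x<690)&(y>lo)&(y<hi)]; r=cv2.minAreaRect(Q[:,:2].astype(np.float32)); print("guard",r)
g=cv2.cvtColor(d["img"],cv2.COLOR_BGR2GRAY); cv2.imwrite("pics/g.png",cv2.resize(d["img"][165:245,325:445],None,fx=6,fy=6,interpolation=cv2.INTER_CUBIC))
s=bot.capture("scene"); np.save("/tmp/scene3.npy",s,allow_pickle=True)
for u in bot.cut_out(s,"grinder")[:1]: print(u["point"])
c,_,_=slot(d); T=np.linalg.inv(s["world_from_camera"]); q=T@[*c,122,1]; uv=(q[0]/q[2]*s["fx"]+s["cx"],q[1]/q[2]*s["fy"]+s["cy"]); print("slot in scene",uv)
print(slot(s,*uv,w=14,h=14))
u,v=map(int,uv); I=cv2.resize(s["img"][v-40:v+40,u-60:u+60],None,fx=6,fy=6,interpolation=cv2.INTER_CUBIC)
G=cv2.imread("pics/g.png"); cv2.imwrite("pics/gs.png",cv2.resize(np.vstack([G,I]),None,fx=.6,fy=.6))
```

```text
[476.65172385 358.05225624 227.59622269] [-3.14150193e+00 -1.25987248e-03  2.38564594e-01] 43.66546510051053
[(np.int32(209), array([414.7, 205.8]), array([ 580.6, -277.9]))] (array([ 594.98208888, -164.56401735]), np.float64(10.660979810890966), array([12.90846129, 54.23830965]))
guard ((591.8767700195312, -156.88107299804688), (116.88481140136719, 153.21253967285156), 11.239155769348145)
guard ((593.389892578125, -164.49554443359375), (116.88481140136719, 137.6858367919922), 11.239155769348145)
[294.1, 258.4]
slot in scene (np.float64(321.0157481288035), np.float64(199.54901426400065))
(array([ 587.35080842, -138.52995115]), np.float64(69.11759222971513), array([39.32059004, 82.99847022]))
```

View pics/gs.png

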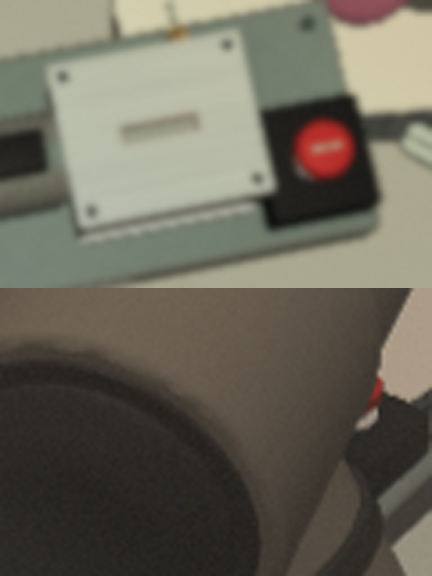

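The button is up, and the slot is clear at about world (594.5, -164.6). I'll go down on the blank.

Emit:
{"name": "apply_moves", "arguments": {
  "motion": "-0.0005 -0.002 0.04 0; 0 0 0.04 0; 0 0 0.03 0; 0 0 0.025 0; 0 0 0.02 0; 0 0 0.008 0; 0 0 0 0; 0 0 0 0"
}}

```text
time: 12.55
tool_pos: [475.7, 360.6, 64.7]
tcp_rot: [-3.141, -0.002, 0.238]
contact_force: [-0.2, 0.6, 0.0]
grip_width: 43.9
finger_force: 0.0
```

Emit:
{"name": "apply_moves", "arguments": {
  "motion": "0 0 0 0; 0 0 0 0; 0 0 0 0; 0 0 0 0; 0 0 0 0",
  "fingers": -1
}}

```text
time: 13.18
tool_pos: [475.2, 360.3, 63.8]
tcp_rot: [3.142, -0.0, 0.238]
contact_force: [0.0, -0.2, 0.7]
grip_width: 8.1
finger_force: 30.0
```

Emit:
{"name": "apply_moves", "arguments": {
  "motion": "0 0 -0.008 0; 0 0 -0.01 0; 0 0 -0.015 0; 0 0 -0.03 0; 0 0 -0.04 0; 0 0 -0.05 0; 0 0 -0.04 0;0 0 0 0"
}}

```text
time: 14.18
tool_pos: [476.4, 361.1, 261.7]
tcp_rot: [-3.139, -0.009, 0.238]
contact_force: [0.3, -0.0, -1.5]
grip_width: 7.4
finger_force: 30.0
```

Run:
```python
from h import *
o=bot.get_obs(); print(o["tool_pos"],o["tcp_rot"],o["grip_width"],o["finger_force"])
s=bot.capture("scene"); r=bot.cut_out(s,"blank")
for q in r[:2]:
    P=world(s,q["pixels"]); print(q["p"],q["point"],len(P),np.percentile(P,[2,50,98],0).round(1).tolist())
q=r[0]; u,v=map(int,q["point"]); cv2.imwrite("pics/bl.png",cv2.resize(s["img"][v-60:v+60,u-80:u+80],None,fx=5,fy=5,interpolation=cv2.INTER_CUBIC))
# low part of blank, in tool axes
p=o["tool_pos"]; yaw=o["tcp_rot"][2]; e=np.array([np.cos(yaw),np.sin(yaw)]); f=np.array([np.sin(yaw),-np.cos(yaw)])
P=world(s,q["pixels"]); D=P-p; X=D[:,:2]@e; Y=D[:,:2]@f; m=abs(Y)<12
for a in range(-60,40,10):
    k=m&(D[:,2]>a)&(D[:,2]<=a+10)
    if k.sum()>5: print(a,k.sum(),np.percentile(X[k],[2,98]).round(1),np.median(Y[k]).round(1))
print("zmin",np.percentile(D[m][:,2],1))
```

```text
[476.42554004 361.06323879 261.7296393 ] [-3.1391429  -0.00859374  0.23796952] 7.416695008111915 29.997737109661102
0.88 [148.2, 305.6] 449 [[451.1, 351.5, 209.3], [459.6, 360.9, 242.1], [499.9, 370.3, 297.8]]
-60 17 [-24.  26.] -3.2
-50 62 [-24.1  24.8] -3.9
-40 73 [-25.5  24.1] -3.8
-30 65 [-24.4  20.6] -3.9
-20 51 [-25.7   8.3] -3.9
-10 34 [-26.4  -5.9] -3.2
0 36 [-25.1 -10. ] -3.5
10 33 [-25.9 -13.3] -2.7
20 32 [-26.  -11.1] -3.1
30 41 [-26.8 -10.5] -1.7
zmin -52.13944879044898
```

View pics/bl.png

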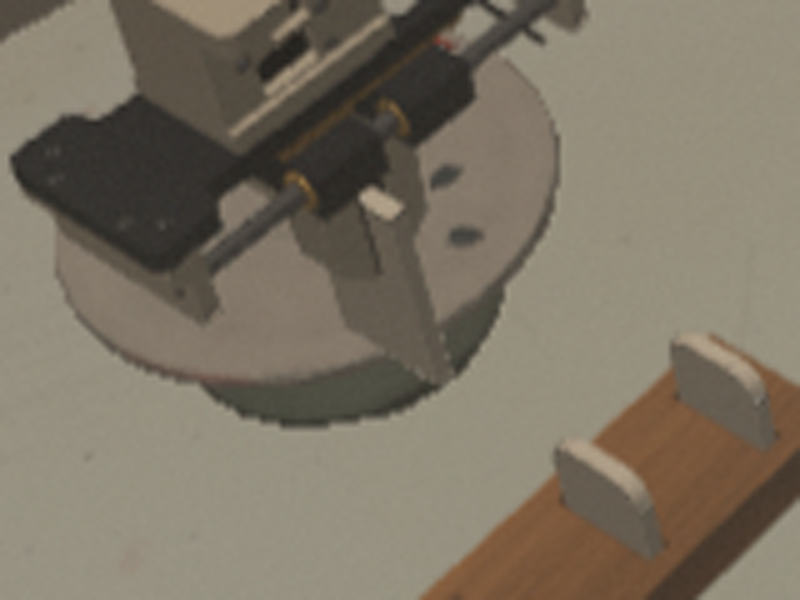

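The blank is held upright and centred in the fingers, and both finished pieces stay in the rack at crop (610,495) and (720,390). I'll check the route for tall things first.

Run:
```python
from h import *
for f in("top3","scene0","scene3"):
    d=np.load(f"/tmp/{f}.npy",allow_pickle=True).item(); P=world(d,np.ones((480,640),bool)); x,y,z=P.T
    Q=P[(z>100)&(z<330)&(x>640)&(x<900)&(y>-300)&(y<330)]
    if len(Q): print(f,len(Q),np.percentile(Q,[1,50,99],0).round(0).tolist())
```

```text
top3 506 [[640.0, -222.0, 101.0], [842.0, -92.0, 123.0], [898.0, -29.0, 234.0]]
scene0 436 [[836.0, -95.0, 101.0], [871.0, -64.0, 152.0], [899.0, -27.0, 234.0]]
```

Emit:
{"name": "apply_moves", "arguments": {
  "motion": "-0.001 0.045 0 0;-0.001 0.045 0 0;-0.001 0.045 0 0;-0.001 0.045 0 0;-0.001 0.045 0 0;-0.001 0.045 0 0; 0 0 0 0"
}}

```text
time: 15.15
tool_pos: [532.7, 93.7, 255.1]
tcp_rot: [-3.142, 0.003, 0.234]
contact_force: [0.1, 0.0, -1.8]
grip_width: 8.0
finger_force: 30.0
```

Emit:
{"name": "apply_moves", "arguments": {
  "motion": "0 0.044 0 0;0 0.044 0 0;0 0.044 0 0;0 0.044 0 0;0 0.044 0 0;0 0.045 0 0; 0 0 0 0"
}}

```text
time: 16.02
tool_pos: [595.3, -162.9, 254.7]
tcp_rot: [-3.14, 0.002, 0.235]
contact_force: [-0.2, 0.5, -1.8]
grip_width: 7.7
finger_force: 30.0
```

Emit:
{"name": "apply_moves", "arguments": {
  "motion": "0 0 0 -10;0 0 0 -10;0 0 0 -10;0 0 0 -10;0 0 0 -10;0 0 0 -10;0 0 0 -10;0 0 0 -10"
}}

```text
time: 17.02
tool_pos: [595.1, -158.8, 255.8]
tcp_rot: [-3.14, -0.002, 1.642]
contact_force: [0.1, 0.1, -1.9]
grip_width: 7.4
finger_force: 30.0
```

Emit:
{"name": "apply_moves", "arguments": {
  "motion": "0 0 0 -7.7;0 0 0.02 0;0 0 0.02 0; 0 0 0 0; 0 0 0 0"
}}

```text
time: 17.65
tool_pos: [595.6, -160.2, 217.3]
tcp_rot: [3.141, -0.0, 1.769]
contact_force: [-0.1, -0.2, -0.8]
grip_width: 7.6
finger_force: 30.0
```

Run:
```python
from h import *
o=bot.get_obs(); print(o["tool_pos"],np.degrees(o["tcp_rot"]),o["grip_width"],o["contact_force"],o["moment"])
```

```text
[ 595.63401348 -160.16888481  217.25438366] [ 1.79975279e+02 -2.17850965e-03  1.01383755e+02] 7.58290260353224 [-0.09850758 -0.24781504 -0.81486261] [ 0.00332922 -0.06593961 -0.05013866]
```

Emit:
{"name": "apply_moves", "arguments": {
  "motion": "-0.004 -0.002 0.01 0; 0 0 0.015 0; 0 0 0.008 0; 0 0 0 0; 0 0 0 0"
}}

```text
time: 18.27
tool_pos: [594.4, -165.5, 184.0]
tcp_rot: [3.141, 0.0, 1.769]
contact_force: [-0.3, 0.7, -1.1]
grip_width: 8.0
finger_force: 30.0
```

Run:
```python
from h import *
o=bot.get_obs(); print(o["tool_pos"],np.degrees(o["tcp_rot"]),o["contact_force"])
a=bot.capture("top")["img"]; b=bot.capture("scene")["img"]
A=cv2.resize(a[150:250,310:440],(650,500),interpolation=cv2.INTER_CUBIC)
cv2.imwrite("pics/in.png",cv2.resize(np.vstack([A,cv2.resize(b[140:260,230:386],(650,500),interpolation=cv2.INTER_CUBIC)]),None,fx=.6,fy=.6))
```

```text
[ 594.41595149 -165.48308198  183.9822925 ] [1.79970849e+02 1.63397351e-02 1.01330161e+02] [-0.26258234  0.74850542 -1.1280972 ]
```

View pics/in.png

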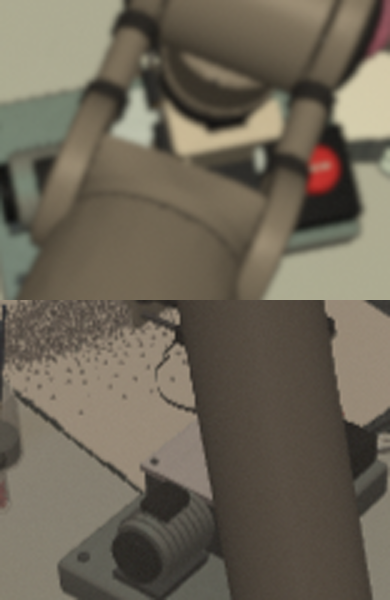

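The arm hides the slot in both views, so I'll go in by force in small steps.

Emit:
{"name": "apply_moves", "arguments": {
  "motion": "0.0005 0 0.003 0; 0 0 0.002 0; 0 0 0.002 0; 0 0 0.002 0; 0 0 0 0"
}}

```text
time: 19.0
tool_pos: [594.2, -165.0, 175.4]
tcp_rot: [3.141, 0.0, 1.769]
contact_force: [-1.4, -0.9, 3.9]
grip_width: 7.9
finger_force: 30.0
```

Emit:
{"name": "apply_moves", "arguments": {
  "motion": "0 0 0.001 0; 0 0 0 0; 0 0 0 0"
}}

```text
time: 19.38
tool_pos: [594.3, -165.0, 175.0]
tcp_rot: [3.14, 0.001, 1.769]
contact_force: [-2.9, -0.4, 6.8]
grip_width: 7.7
finger_force: 30.0
```

```bash
python3 -c "
from h import *
o=bot.get_obs();print(o['moment'],o['contact_force'],o['tool_pos'],o['tcp_rot'],o['grip_width'])"
```

```text
[ 0.29320715  0.52783792 -0.00454539] [-2.88885981 -0.42282608  6.84245728] [ 594.34118944 -165.04646456  175.04753416] [3.14022088e+00 9.24895928e-04 1.76857498e+00] 7.734272302769031
```

The contact pushes towards -x, which means the chamfer. I'll ease back a little, shift 1.2 mm that way and go on.

Emit:
{"name": "apply_moves", "arguments": {
  "motion": "0 0 -0.002 0; 0 -0.0012 0 0; 0 0 0.001 0; 0 0 0.001 0; 0 0 0.001 0; 0 0 0 0; 0 0 0 0"
}}

```text
time: 20.25
tool_pos: [593.3, -166.0, 172.8]
tcp_rot: [3.141, 0.002, 1.768]
contact_force: [1.7, -3.8, 1.1]
grip_width: 8.0
finger_force: 30.0
```

Emit:
{"name": "apply_moves", "arguments": {
  "motion": "-0.001 0 0 0; 0 0.0003 0.001 0; 0 0 0.001 0; 0 0 0.001 0; 0 0 0 0; 0 0 0 0"
}}

```text
time: 21.0
tool_pos: [593.4, -166.1, 169.5]
tcp_rot: [-3.142, 0.0, 1.769]
contact_force: [1.7, -2.6, -2.0]
grip_width: 7.7
finger_force: 30.0
```

Emit:
{"name": "apply_moves", "arguments": {
  "motion": "-0.0006 0 0.002 0; 0 0 0.002 0; 0 0 0.002 0; 0 0 0.002 0; 0 0 0.002 0; 0 0 0.002 0; 0 0 0.001 0; 0 0 0 0"
}}

```text
time: 22.0
tool_pos: [593.5, -166.5, 156.4]
tcp_rot: [-3.141, -0.0, 1.769]
contact_force: [2.7, 0.5, -2.5]
grip_width: 8.1
finger_force: 30.0
```

Emit:
{"name": "apply_moves", "arguments": {
  "motion": "0 0.0004 0.001 0; 0 0 0.001 0; 0 0 0.001 0; 0 0 0.001 0; 0 0 0.001 0; 0 0 0 0; 0 0 0 0"
}}

```text
time: 22.88
tool_pos: [593.9, -166.6, 151.7]
tcp_rot: [3.142, 0.0, 1.769]
contact_force: [0.0, 0.2, -0.4]
grip_width: 7.8
finger_force: 30.0
```

Emit:
{"name": "apply_moves", "arguments": {
  "motion": "0 0 0.001 0; 0 0 0.001 0; 0 0 0 0; 0 0 0 0"
}}

```text
time: 23.38
tool_pos: [594.0, -166.6, 149.9]
tcp_rot: [3.141, 0.0, 1.769]
contact_force: [-0.3, 0.9, 2.7]
grip_width: 7.7
finger_force: 30.0
```

Emit:
{"name": "apply_moves", "arguments": {
  "motion": "0 0 0.001 0; 0 0 0.001 0; 0 0 0 0; 0 0 0 0"
}}

```text
time: 23.88
tool_pos: [594.1, -166.6, 147.9]
tcp_rot: [3.141, 0.0, 1.769]
contact_force: [-1.1, -0.1, 3.3]
grip_width: 7.9
finger_force: 30.0
```

Emit:
{"name": "apply_moves", "arguments": {
  "motion": "0 0 0.001 0; 0 0 0 0; 0 0 0 0; 0 0 0 0; 0 0 0 0"
}}

```text
time: 24.5
tool_pos: [594.1, -166.6, 146.8]
tcp_rot: [3.141, 0.0, 1.769]
contact_force: [-1.0, 0.6, 4.7]
grip_width: 7.8
finger_force: 30.0
```

Run:
```python
from h import *
for i in range(4):
    d=bot.capture("top"); o=bot.get_obs(); print(o["time"],o["tool_pos"].round(2) if hasattr(o["tool_pos"],"round") else o["tool_pos"],np.round(o["contact_force"],1),np.round(o["dq"],3).max(),o["finger_force"])
print(red(d))
```

```text
24.55 [ 594.06 -166.58  146.8 ] [-0.2  1.   3.4] 0.0 30.000331699848175
24.6 [ 594.05 -166.61  146.78] [-0.4  1.4  5.7] 0.002 30.000347793102264
24.65 [ 594.05 -166.59  146.78] [0.9 0.1 4.1] 0.001 30.000359416007996
24.7 [ 594.03 -166.62  146.79] [-0.4  0.4  4.6] 0.002 30.000388026237488
[(np.int32(158), array([416.4, 206.2]), array([ 579.7, -282. ])), (np.int32(258), array([122.7, 270.8]), array([419.6, 435.2]))]
```

```bash
python3 -c "
from h import *
print(bot.close_job())"
```

```text
the job is handed in; nothing more can be done
None
```

I handed the job in at about 25 s of the 64 s allowed. The emergency stop was pressed to its stop and released by turning, and it sprang back up. The blank is held upright in the slot, pressing the drum with roughly 5–6 N, about 5 mm down by my estimate; the arm hid the slot from both cameras, and the hand-in returned no verdict.

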